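Weigh a parcel on the stockroom scale and print its label

TASK

Weigh the carton and print its label: while the steel platform is still empty, press the round zero key; then push the carton along the deck fully onto the platform until it is flush against the end stop; then, with it there, press the square key and after it the long bar key. Press keys one at a time, each right down and let it come back up before the next; never press the cross-shaped cancel key, do not tip the carton over, and leave the other things on the table where they are.

Things in the scene. Friction and masses are not known exactly. Their poses are not given: they have to be found in the camera images.
- scale: fixed parcel scale, 220 (x) x 400 (y), flat top 50 above the table; origin at the centre of its underside. Its -y half is a black ribbed infeed deck, its +y half the bare steel weighing platform (y 0 to 190), level with it. At the +y end stands an aluminium end stop: inner face at y = 190, 200 wide, 10 thick, 55 high above the platform. No side rails.
- scale_home (a point): on the platform surface: the point where the centre of the carton's underside is when the carton is flush against the end stop and centred across the platform; axes as the scale's (+y towards the stop)
- carton: closed cardboard carton, 150 (x) x 120 (y) x 90 tall, about 0.5 kg; too wide to grasp. Origin at the centre of its underside. Starts on the infeed deck, off the platform, its y axis roughly along the scale's, up to 0.2 rad askew.
- console: fixed grey key console: keys area 200 x 200, 30 high, and on its +x side a display hump 200 wide, 55 deep, 58 high; origin at the underside centre of the keys area. Carries four white keys in a 2 x 2 grid of 94 pitch, each on a black 86 square bezel 8 thick. Which key is in which place varies.
- key_round_top (a point): centre of the top face of the round key (the zero key): white cap, round disc, diameter 60 as seen from above, standing 14 proud of its bezel, top 52 above the table when up. x, y axes as the console's.
- key_round (a joint): how far the round key is pressed, m: 0 up, 0.007 fully down; springs back by itself. Starts to move at 1.5 N, fully down at 5 N.
- key_square_top (a point): centre of the top face of the square key (the weigh key): white cap, square, 56 x 56 as seen from above, standing 14 proud of its bezel, top 52 above the table when up. x, y axes as the console's.
- key_square (a joint): how far the square key is pressed, m: 0 up, 0.007 fully down; springs back by itself. Starts to move at 1.5 N, fully down at 5 N.
- key_bar_top (a point): centre of the top face of the bar key (the print key): white cap, long narrow bar, 24 (x) x 74 (y) as seen from above, standing 14 proud of its bezel, top 52 above the table when up. x, y axes as the console's.
- key_bar (a joint): how far the bar key is pressed, m: 0 up, 0.007 fully down; springs back by itself. Starts to move at 1.5 N, fully down at 5 N.
- key_cross_top (a point): centre of the top face of the cross key (the cancel key; not used): white cap, plus-shaped cross, arms 66 long and 20 wide as seen from above, standing 14 proud of its bezel, top 52 above the table when up. x, y axes as the console's.
- key_cross (a joint): how far the cross key is pressed, m: 0 up, 0.007 fully down; springs back by itself. Starts to move at 1.5 N, fully down at 5 N.
- white_box: bystander: upright white carton 70 x 70 x 120 tall; origin at the centre of its underside
- jar: bystander: closed glass jar with black lid, diameter 64, 95 tall; origin at the centre of its underside
- notebooks: bystander: two stacked notebooks, 122 x 162 x 24 tall; origin at the centre of the underside
- marker: bystander: black marker pen lying down, 125 long, 16 thick; origin near its middle, on its underside
- tape_roll: bystander: roll of tan packing tape lying flat, diameter 100, 48 tall; origin at the centre of its underside
- scanner: bystander: black and grey hand scanner lying down, about 195 x 60 x 35 tall; origin near its middle, on its underside
Mind the look-alikes: they are no part of the job. Leave any blue or pink look-alike of the carton alone.

How it is judged:
By the outcome, as a careful person would: the job done as asked, in the order asked, and still so for the second after the job is handed in, with the robot touching nothing.
It also fails if it takes over 61 s, if anything falls off the work surface, if the arm or the gripper's body presses on something with over 40 N, if the wrist force passes 120 N, or if a joint passes its speed limit or range.

ROBOT

A 6-joint arm with a two-finger parallel gripper is mounted at the origin on the work surface. World frame = base frame: x ahead of the robot, y to its left, z up, the work surface at z = 0. Lengths are in m, angles in degrees, forces in N, time in s.
With the tool pointing down it reaches from about 0.4 to 0.825 m from the base axis. Payload 7 kg.
Tool frame: the origin (TCP) lies midway between the tips of the shut fingers; the grasp point (between the pads) lies 19 mm behind it (r.grip_depth is the distance from the TCP to the grasp point, in m); z points along the fingers, y is the line along which they close (so a half turn about z gives the same grasp; the last joint's range is limited). The gripper opens to 88 mm and grips with 3 to 60 N. Pads are 19 mm wide; open, the fingers measure 130 mm over their backs; the gripper's body (78 mm by 193 mm) begins 47 mm behind the grasp point.
Start: joints at [87.095, 20.546, 0.682, 0, -70.136, -16.507], TCP at [0.224, 0.637, 0.227] pointing down, gripper open.
Joint ranges: [-176.03, 176.03], [-82.01, 121.73], [-58.28, 71.71], [-173.87, 95.51], [-174.79, -0.11], [-173.66, 173.66]. Speed limits (degrees/s): [136.94, 136.94, 172.46, 180, 180, 180].

INTERFACE

Orientations are given as [roll, pitch, yaw] about the fixed x, y, z axes, in that order (R = Rz(yaw) Ry(pitch) Rx(roll)).
In Python, from plant import r, capture, close_job, search_frame, outline_of gives the robot as it stands.
- The arm moves only by the shell command python3 -m creep 'ROWS' [FORCE]. ROWS is JSON, a list of rows, each a list of 7 numbers: the finger opening in mm, from 0 to 87.6, then the shift along the world's x, y, z in units of 25 mm (1.0 is 25 mm), then the turn, a rotation vector about the world's x, y, z in degrees. In form: [[hand, x, y, z, ax, ay, az], ...]. A call has 1 to 8 rows; each row shifts and turns the commanded pose from where the row before left it; what a row does not reach is not made up. A row lasts 1/12 s, in which the tool goes at most 41.7 mm and 7.16 degrees, less where a joint would pass 70% of its speed; a pose out of reach is approached as far as the arm can. A call is refused whole if a number of a shift passes 1 or a number of a turn 7.16, either way. A call with a gripper value outside its range is refused whole. The fingers move at their own pace and stop on an object; FORCE is the grip in N (left out, the last holds). Time passes only in rows, so rows that do not move let the fingers close. It gives the time, the measured TCP pose, the force, the opening and the grip force at its end, in the units of the state.
- r.get_state(): the state, without advancing time (a new reading comes with each control period).
- capture(name): name is "scene" or "top" or "wrist"; returns a dict with "frame" (384x512x3 uint8, red, green, blue), "K" (3x3 intrinsics, pixels), "origin" and "rotation" of the camera in the world. Camera axes: x right, y down, z forward; pixel columns grow to the right and rows downward; lengths in m; the calibration is good to about 2 mm. The wrist camera is an equidistant fisheye: a pixel r from the principal point sees the ray r / f radians off the axis. A picture is of the moment at which its call begins. There is no depth.
- close_job(): hands the job in; it is judged then, once.
Trained networks look in a picture, given as the dict that the camera call returned (one of the last four; its "shot" number tells which), for a name from the list of things; names that differ only in an ending like _2 or _b are one class to them, and where a whole thing is asked for, a point or a joint stands for the part that bears it (a point fixed in the world has none). Each returns a list of dicts, best first, with "conf" (0 to 1); they miss things now and then, are a little off and sometimes report something else, mostly with a low value. They report only what shows in the picture. A call takes as long as a camera call. They do not tell look-alikes from the thing itself.
- search_frame(picture, target): "bbox" ([left, top, right, bottom] in pixels, round what is visible of it).
- outline_of(picture, target): "region" (384x512 bool, what is visible of it) and "bbox" ([left, top, right, bottom] in pixels, round what is visible of it).
The state is a dict: "time_s": time; "joints": joint angles; "qd": joint speeds; "joint_torque": joint torques, N m; "tcp_pos": TCP position; "eef_rot": TCP orientation; "contact_force": force on the tool from outside, world axes, zero at the start; "moment": the same for the moment, N m; "gripper_width": finger opening in m; "gripper_force": force on a finger pad.
Only numpy, scipy, OpenCV 4.12 (cv2) and the standard library are available. Lean on these libraries where they do the work, as an engineer would, in place of code of your own. Each camera call takes 0.05 s, during which the arm holds its last target. There are 200 camera calls.

## Working session

There is one attempt and no reset: what is moved stays moved. The work goes in short steps, Python scripts to look and compute and a shell command to move; the robot and the scene stay as the last step left them, time stands still between calls to the robot, and variables do not carry over. Pictures are saved under pics/ and viewed, at most 10 in all, crops included, and the job is handed in when it is done.

```bash
ls; mkdir -p pics
cat > h.py <<'E'
import numpy as np, cv2
from plant import r, capture, close_job, search_frame, outline_of
def px2z(c,u,v,z):
    "pinhole pixel -> world point at height z"
    d=c["rotation"]@np.linalg.solve(c["K"],[u,v,1.]); o=np.asarray(c["origin"])
    return o+d*(z-o[2])/d[2]
def save(c,n): cv2.imwrite(f"pics/{n}.png",cv2.cvtColor(c["frame"],cv2.COLOR_RGB2BGR))
E
python3 - <<'E'
from h import *
cs={n:capture(n) for n in("scene","top")}
for n,c in cs.items():
    save(c,n+"0"); print(n,np.round(c["origin"],3),np.round(c["rotation"],3).tolist(),c["K"][0][0])
    for t in "scale carton console key_round_top key_square_top key_bar_top key_cross_top".split():
        f=search_frame if n=="scene" else search_frame
        print(t,[(np.round(q["bbox"]).astype(int).tolist(),round(q["conf"],2)) for q in f(c,t)[:3]])
E
python3 -c "
import cv2,numpy as np
a,b=[cv2.imread(f'pics/{n}0.png') for n in('scene','top')]
cv2.imwrite('pics/top0b.png',cv2.resize(b,(768,576)));cv2.imwrite('pics/scene0b.png',cv2.resize(a,(768,576)))"
```

```text
pics
scene [1.129 1.106 0.925] [-124.083, 0.845, 147.381] 392.20407558912405
scale [([190, 202, 303, 280], 0.93)]
carton [([230, 158, 272, 193], 0.96), ([346, 234, 398, 290], 0.86), ([198, 183, 250, 226], 0.75)]
console [([148, 164, 221, 199], 0.59)]
key_round_top [([186, 159, 202, 168], 0.7)]
key_square_top [([171, 162, 184, 175], 0.57)]
key_bar_top [([180, 169, 189, 181], 0.63), ([178, 229, 202, 257], 0.47)]
key_cross_top [([189, 155, 201, 166], 0.65)]
top [0.37  0.04  1.254] [-174.726, 0.103, -90.066] 396.95885253672145
scale [([139, 118, 276, 193], 0.73)]
carton [([274, 200, 338, 265], 0.89), ([137, 264, 201, 330], 0.85), ([52, 210, 124, 266], 0.79)]
console [([331, 118, 400, 198], 0.65), ([210, 83, 230, 112], 0.31)]
key_round_top [([340, 170, 360, 192], 0.58), ([230, 203, 263, 209], 0.21)]
key_square_top [([371, 139, 390, 161], 0.62)]
key_bar_top [([339, 145, 362, 156], 0.63), ([340, 172, 358, 191], 0.56)]
key_cross_top [([369, 166, 394, 189], 0.68)]
```

View pics/top0b.png

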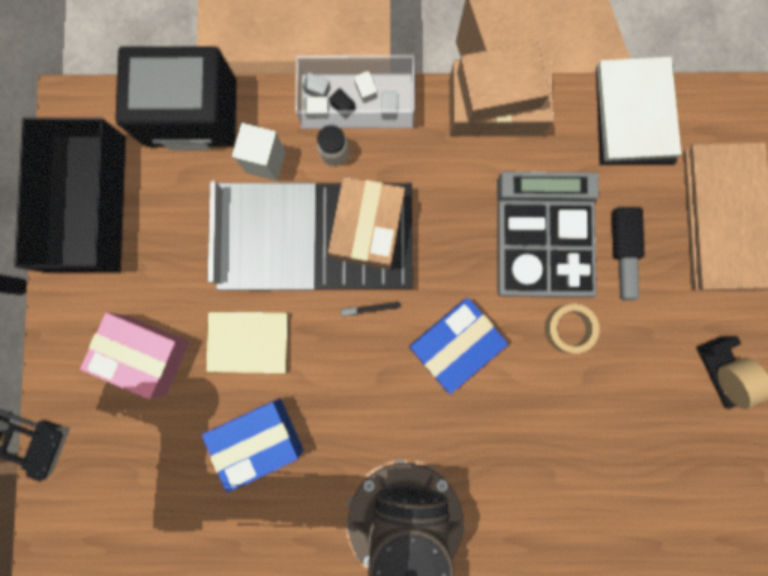

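View pics/scene0b.png

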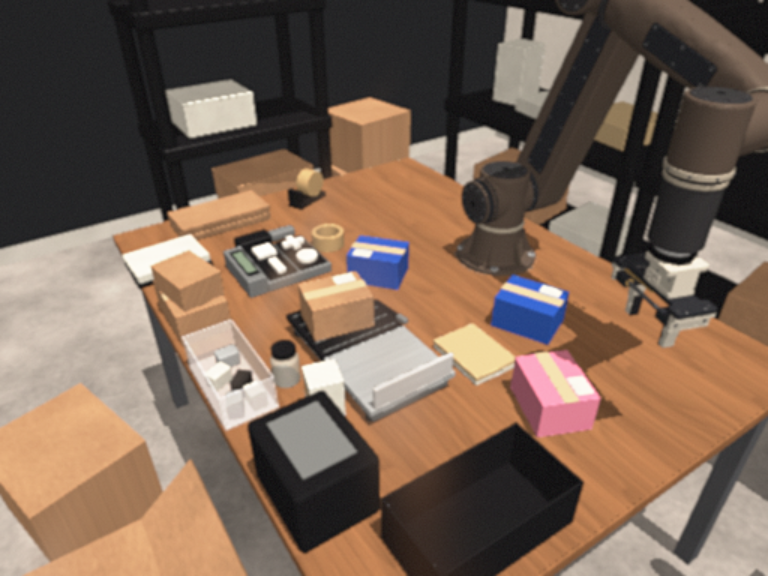

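The top view (768 px scale, up = +x, left = +y) shows the scale at about x 210-412, y 182-290. Its end stop is at the left, and the tan carton is askew on the deck at (366,222). On the console, round is at (527,268), bar at (527,224), square at (572,224) and cross at (572,270). The scene view shows the same layout, with the blue and pink look-alikes off the scale.

```bash
cat > h.py <<'E'
import numpy as np, cv2
from scipy.spatial.transform import Rotation as Ro
from plant import r, capture, close_job, search_frame, outline_of
def rot(c): 
    R=np.asarray(c["rotation"],float)
    return R if R.shape==(3,3) else Ro.from_euler("xyz",R,degrees=True).as_matrix()
def ray(c,u,v): return rot(c)@np.linalg.solve(c["K"],[u,v,1.])
def px2z(c,u,v,z):
    d=ray(c,u,v); o=np.asarray(c["origin"]); return o+d*(z-o[2])/d[2]
def proj(c,P):
    p=np.asarray(c["K"])@(rot(c).T@(np.asarray(P,float)-c["origin"]).T); return (p[:2]/p[2]).T
def save(c,n): cv2.imwrite(f"pics/{n}.png",cv2.cvtColor(c["frame"],cv2.COLOR_RGB2BGR))
def tri(a,ua,b,ub):
    "nearest point of two rays, and the gap"
    da,db=ray(a,*ua),ray(b,*ub); A=np.c_[da,-db]
    s=np.linalg.lstsq(A,np.asarray(b["origin"])-a["origin"],rcond=None)[0]
    p,q=a["origin"]+s[0]*da,b["origin"]+s[1]*db; return (p+q)/2,np.linalg.norm(p-q)
def rectify(c,z,x0,x1,y0,y1,s=2000):
    "metric map at height z; columns: y falling from y1, rows: x falling from x1"
    w=np.array([[x1,y1,z],[x1,y0,z],[x0,y0,z],[x0,y1,z]]); W,H=int((y1-y0)*s),int((x1-x0)*s)
    M=cv2.getPerspectiveTransform(proj(c,w).astype(np.float32),np.float32([[0,0],[W,0],[W,H],[0,H]]))
    return cv2.warpPerspective(c["frame"],M,(W,H),flags=cv2.INTER_CUBIC)[:,:,::-1].copy()
E
python3 - <<'E'
from h import *
s=r.get_state(); print({k:np.round(s[k],3).tolist() for k in("time_s","tcp_pos","eef_rot","gripper_width")})
c=capture("top"); d=capture("scene")
def whites(c,t):
    q=outline_of(c,t)[0]; x0,y0,x1,y1=[int(round(v)) for v in q["bbox"]]
    g=c["frame"][y0-2:y1+3,x0-2:x1+3].min(2).astype(float); w=np.clip((g-90)/100,0,1)
    Y,X=np.mgrid[y0-2:y1+3,x0-2:x1+3]; return (w*X).sum()/w.sum(),(w*Y).sum()/w.sum(),q["conf"]
for t in "round square bar cross".split():
    a=whites(c,f"key_{t}_top"); b=whites(d,f"key_{t}_top")
    p,g=tri(c,a[:2],d,b[:2]); print(t,np.round(a,1),np.round(b,1),"z52:",np.round(px2z(c,*a[:2],.052),3),"tri",np.round(p,3),round(g,4))
for n,k in(("top",c),("scene",d)):
    for q in outline_of(k,"carton")[:5]:
        m=q["region"]; h=k["frame"][m].mean(0).round()
        pts=cv2.approxPolyDP(max(cv2.findContours(m.astype(np.uint8),0,1)[0],key=len),3,True)[:,0]
        print(n,q["bbox"],round(q["conf"],2),h,pts.tolist())
cv2.imwrite("pics/rect50.png",np.vstack([rectify(c,.05,.42,.70,.0,.44,1600),rectify(c,.14,.52,.70,.0,.44,1600)])[:, :])
E
```

```text
{'time_s': 0.8, 'tcp_pos': [0.224, 0.637, 0.227], 'eef_rot': [-179.998, 0.002, -19.413], 'gripper_width': 0.088}
round [351.1 179.3   0.6] [180.5 163.2   0.2] z52: [ 0.51  -0.249  0.052] tri [ 0.553 -0.269  0.081] 0.1041
square [381.5 149.5   0.5] [177.1 168.4   0.7] z52: [ 0.602 -0.344  0.052] tri [ 0.6   -0.345  0.042] 0.0076
bar [351.5 148.6   0.7] [183.3 174.1   0.6] z52: [ 0.604 -0.253  0.052] tri [ 0.605 -0.252  0.06 ] 0.004
cross [382.9 179.1   0.7] [195.8 161.7   0.6] z52: [ 0.51  -0.346  0.052] tri [ 0.508 -0.345  0.047] 0.008
top [55.0, 209.7, 123.1, 265.1] 0.82 [205. 169. 175.] [[71, 210], [55, 246], [97, 265], [110, 262], [124, 228], [86, 211]]
top [218.2, 119.1, 270.9, 182.6] 0.75 [207. 178. 143.] [[230, 118], [219, 168], [223, 173], [258, 180], [269, 127]]
top [133.5, 263.8, 201.9, 330.6] 0.73 [130. 153. 198.] [[186, 266], [135, 290], [150, 327], [201, 302]]
top [273.6, 199.7, 337.0, 263.9] 0.58 [133. 155. 203.] [[312, 200], [273, 231], [299, 261], [336, 230]]
scene [326.6, 182.9, 378.0, 228.2] 0.87 [ 86. 109. 168.] [[341, 184], [329, 198], [327, 215], [364, 228], [374, 212], [377, 194]]
scene [341.5, 235.3, 398.0, 290.4] 0.82 [218. 150. 158.] [[376, 233], [345, 237], [340, 258], [360, 290], [392, 284], [398, 269]]
scene [228.3, 156.4, 273.7, 191.7] 0.72 [107. 118. 171.] [[239, 158], [230, 170], [231, 180], [245, 189], [263, 192], [270, 179], [270, 162]]
```

```bash
python3 -c "
import cv2;a=cv2.imread('pics/rect50.png');print(a.shape);cv2.imwrite('pics/rect50s.png',cv2.resize(a,None,fx=.8,fy=.8) if a.shape[0]>600 else a)"
```

```text
(734, 704, 3)
```

View pics/rect50s.png

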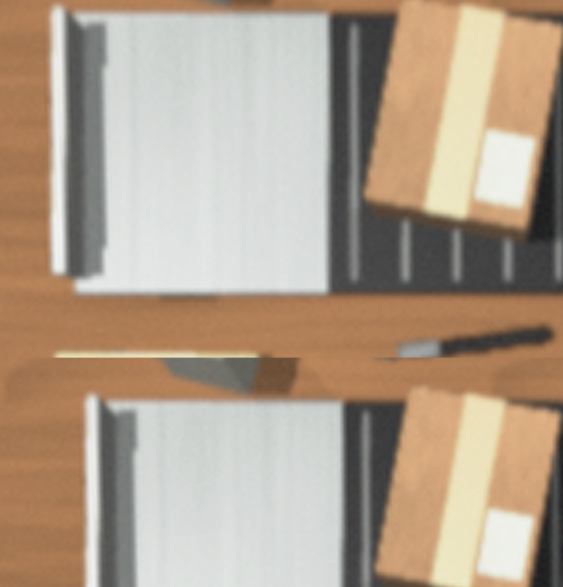

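The z=0.05 map gives the platform x 0.471-0.691 (centre 0.581), the deck/platform line at y≈0.182 and the stop face at y≈0.372, all with no yaw. The carton centre is about (0.592, 0.074), yaw about -11°. Round key is at (0.510, -0.250), square at (0.602, -0.345) and bar at (0.604, -0.252). I'll head for the round key.

```bash
python3 -m creep '[[0,1,-1,0,0,0,-7.06],[0,1,-1,0,0,0,-7.06],[0,1,-1,0,0,0,-7.06],[0,1,-1,0,0,0,-7.06],[0,1,-1,0,0,0,-7.06],[0,1,-1,0,0,0,-7.06],[0,1,-1,0,0,0,-7.06],[0,1,-1,0,0,0,-7.06]]' 10
python3 -m creep '[[0,0.43,-1,0,0,0,-7.06],[0,0.43,-1,0,0,0,-7.06],[0,0.43,-1,0,0,0,0],[0,0.43,-1,0,0,0,0],[0,0.43,-1,0,0,0,0],[0,0.43,-1,0,0,0,0],[0,0.43,-1,0,0,0,0],[0,0.43,-1,0,0,0,0]]'
python3 -m creep '[[0,0,-1,0,0,0,0],[0,0,-1,0,0,0,0],[0,0,-1,0,0,0,0],[0,0,-1,0,0,0,0],[0,0,-1,0,0,0,0],[0,0,-1,0,0,0,0],[0,0,-1,0,0,0,0],[0,0,-1,0,0,0,0]]'
python3 -m creep '[[0,0,-1,0,0,0,0],[0,0,-1,0,0,0,0],[0,0,-1,0,0,0,0],[0,0,-1,0,0,0,0],[0,0,-1,0,0,0,0],[0,0,-1,0,0,0,0],[0,0,-1,0,0,0,0],[0,0,-1,0,0,0,0]]'
```

```text
time_s: 2.07
tcp_pos: [0.4253, 0.4353, 0.2269]
eef_rot: [-180.0, 0.0, -76.2]
contact_force: [0.0, -0.3, 0.5]
gripper_width: 0.04
gripper_force: 0.0
time_s: 2.73
tcp_pos: [0.5107, 0.2354, 0.2268]
eef_rot: [-180.0, 0.0, -90.0]
contact_force: [-0.1, 0.8, 0.2]
gripper_width: 0.0006
gripper_force: 0.0
time_s: 3.4
tcp_pos: [0.5102, 0.0354, 0.2268]
eef_rot: [-180.0, 0.0, -90.0]
contact_force: [0.1, 0.4, 0.2]
gripper_width: 0.0006
gripper_force: 0.0
time_s: 4.07
tcp_pos: [0.5102, -0.1646, 0.2268]
eef_rot: [-180.0, 0.0, -90.0]
contact_force: [0.2, 1.3, 0.3]
gripper_width: 0.0007
gripper_force: 0.0
```

```bash
python3 -m creep '[[0,0,-0.855,-1,0,0,0],[0,0,-0.855,-1,0,0,0],[0,0,-0.855,-1,0,0,0],[0,0,-0.855,-1,0,0,0],[0,0,0,-1,0,0,0],[0,0,0,-1,0,0,0],[0,0,0,-0.4,0,0,0],[0,0,0,0,0,0,0]]'
python3 - <<'E'
from h import *
c=capture("top");d=capture("wrist");save(d,"wrist1");s=r.get_state();print(s["tcp_pos"],s["contact_force"],d["K"])
E
```

```text
time_s: 4.73
tcp_pos: [0.5086, -0.2487, 0.0642]
eef_rot: [179.7, 0.0, -90.0]
contact_force: [0.5, 0.5, 0.2]
gripper_width: 0.0006
gripper_force: 0.0
[ 0.51093427 -0.2489322   0.06732736] [ 0.03320056 -1.03713096 -0.65207502] [[297.31863964   0.         252.93563474]
 [  0.         297.31863964 191.24997824]
 [  0.           0.           1.        ]]
```

View pics/wrist1.png

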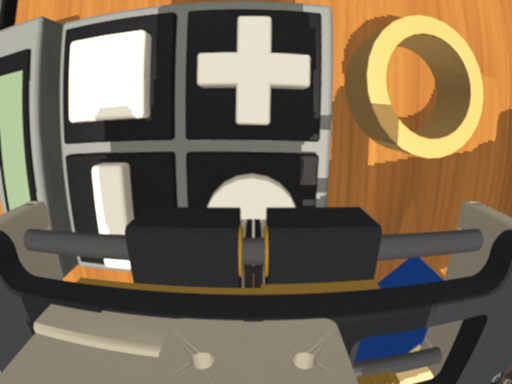

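The wrist view shows the shut fingertips over the round key at (250,200). Cross is at (253,70), square at (108,78) and bar at (112,205). Now pressing the round key.

```bash
python3 -m creep '[[0,0,0,-0.4,0,0,0],[0,0,0,-0.2,0,0,0],[0,0,0,-0.15,0,0,0],[0,0,0,0,0,0,0]]'
python3 -m creep '[[0,0,0,-0.1,0,0,0],[0,0,0,-0.06,0,0,0],[0,0,0,0,0,0,0],[0,0,0,0,0,0,0]]'
```

```text
time_s: 5.17
tcp_pos: [0.5111, -0.2487, 0.048]
eef_rot: [-179.9, -0.0, -90.0]
contact_force: [0.9, 2.0, 3.1]
gripper_width: 0.0005
gripper_force: 1.7
time_s: 5.5
tcp_pos: [0.5112, -0.2488, 0.0452]
eef_rot: [-179.9, -0.0, -90.0]
contact_force: [-1.2, 5.1, 11.7]
gripper_width: 0.0006
gripper_force: 5.9
```

```bash
python3 -m creep '[[0,0,0,0.4,0,0,0],[0,0,0,0.6,0,0,0],[0,0,0,1,0,0,0],[0,0,0,1,0,0,0]]'
python3 -m creep '[[87.6,0.36,1,0,0,0,0],[87.6,0.36,1,0,0,0,0],[87.6,0.36,1,0,0,0,0],[87.6,0.36,1,0,0,0,0],[87.6,0.36,1,0,0,0,0],[87.6,0.36,1,0,0,0,0],[87.6,0.36,0.95,0,0,0,0],[87.6,0.36,0.95,0,0,0,0]]'
python3 -m creep '[[87.6,0,0,-0.7,0,0,0],[87.6,0,0,-0.7,0,0,0],[87.6,0,0,0,0,0,0],[87.6,0,0,0,0,0,0]]'
python3 - <<'E'
from h import *
s=r.get_state();print(s["tcp_pos"],s["contact_force"],s["gripper_width"])
c=capture("top");cv2.imwrite("pics/t2.png",rectify(c,.14,.44,.72,-.12,.42,1200))
E
```

```text
time_s: 5.83
tcp_pos: [0.5091, -0.2488, 0.1192]
eef_rot: [179.8, 0.0, -90.0]
contact_force: [1.4, -0.2, 0.5]
gripper_width: 0.0005
gripper_force: 0.0
time_s: 6.5
tcp_pos: [0.5821, -0.0503, 0.119]
eef_rot: [180.0, -0.0, -90.0]
contact_force: [0.7, -0.1, -0.4]
gripper_width: 0.0484
gripper_force: 0.0
time_s: 6.83
tcp_pos: [0.5813, -0.0517, 0.0833]
eef_rot: [179.8, -0.0, -90.0]
contact_force: [-0.1, 0.4, 0.5]
gripper_width: 0.0751
gripper_force: 0.0
[ 0.58133212 -0.05169278  0.08328629] [-0.05590597  0.36048757  0.46805691] 0.07513349939126454
```

View pics/t2.png

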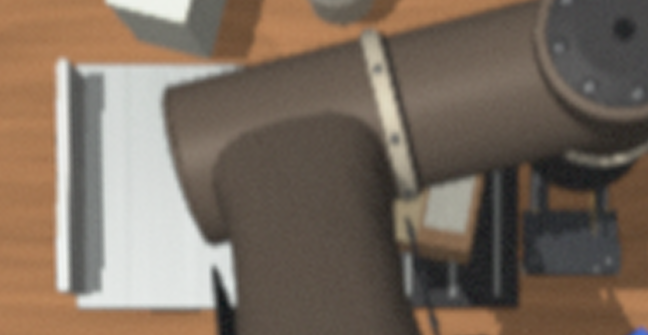

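The arm now hides most of the carton. Its label side shows at (450,205), with the gripper behind it at (570,240) and a clear gap between them. Pushing gently towards +y.

```bash
python3 -m creep '[[87.6,0,0.5,0,0,0,0],[87.6,0,0.5,0,0,0,0],[87.6,0,0.3,0,0,0,0],[87.6,0,0.3,0,0,0,0],[87.6,0,0.3,0,0,0,0],[87.6,0,0.3,0,0,0,0],[87.6,0,0.3,0,0,0,0],[87.6,0,0.3,0,0,0,0]]'
python3 -m creep '[[87.6,0,0.3,0,0,0,0],[87.6,0,0.3,0,0,0,0],[87.6,0,0.3,0,0,0,0],[87.6,0,0.3,0,0,0,0],[87.6,0,0.3,0,0,0,0],[87.6,0,0.3,0,0,0,0],[87.6,0,0.3,0,0,0,0],[87.6,0,0.3,0,0,0,0]]'
python3 - <<'E'
from h import *
s=r.get_state();print(s["tcp_pos"],s["contact_force"],s["moment"],s["gripper_width"])
d=capture("scene");f=d["frame"][100:260,150:350];cv2.imwrite("pics/s3.png",cv2.resize(f[:,:,::-1],(750,600)))
E
```

```text
time_s: 7.55
tcp_pos: [0.583, 0.0191, 0.0843]
eef_rot: [-179.9, -0.0, -90.0]
contact_force: [2.6, -4.9, 3.0]
gripper_width: 0.0878
gripper_force: 2.2
time_s: 8.22
tcp_pos: [0.5821, 0.0782, 0.0842]
eef_rot: [180.0, -0.1, -90.0]
contact_force: [-0.8, -7.2, 5.0]
gripper_width: 0.0875
gripper_force: 3.6
[0.58205149 0.07822861 0.08424805] [-0.78099672 -7.24841666  5.00752686] [-2.24687382 -0.136784   -0.06014914] 0.08750737889032274
```

View pics/s3.png

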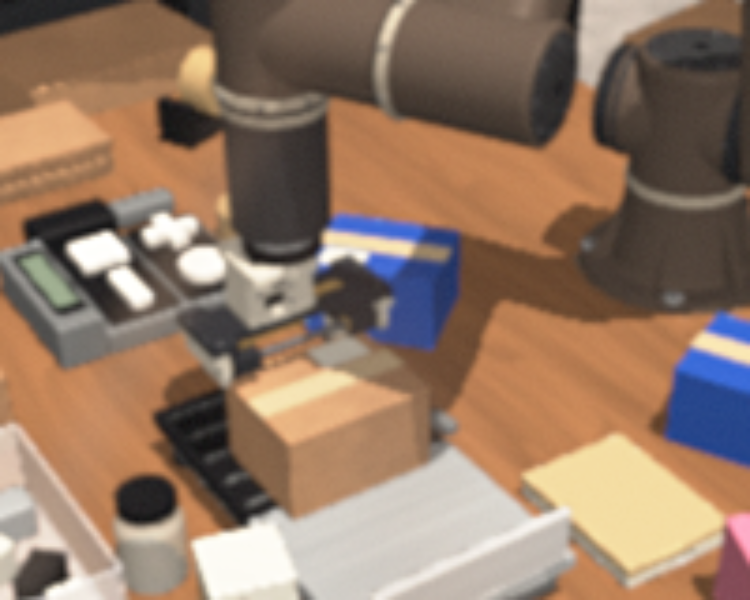

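The carton is upright at (330,425) with both fingers behind it, squaring up and moving onto the platform. Continuing.

```bash
python3 -m creep '[[87.6,0,0.3,0,0,0,0],[87.6,0,0.3,0,0,0,0],[87.6,0,0.3,0,0,0,0],[87.6,0,0.3,0,0,0,0],[87.6,0,0.3,0,0,0,0],[87.6,0,0.3,0,0,0,0],[87.6,0,0.3,0,0,0,0],[87.6,0,0.3,0,0,0,0]]'
python3 -m creep '[[87.6,0,0.3,0,0,0,0],[87.6,0,0.3,0,0,0,0],[87.6,0,0.3,0,0,0,0],[87.6,0,0.3,0,0,0,0],[87.6,0,0.3,0,0,0,0],[87.6,0,0.3,0,0,0,0],[87.6,0,0.3,0,0,0,0],[87.6,0,0.3,0,0,0,0]]'
python3 -m creep '[[87.6,0,0.2,0,0,0,0],[87.6,0,0.2,0,0,0,0],[87.6,0,0.2,0,0,0,0],[87.6,0,0.2,0,0,0,0],[87.6,0,0.2,0,0,0,0],[87.6,0,0.2,0,0,0,0]]'
```

```text
time_s: 8.93
tcp_pos: [0.5819, 0.138, 0.0841]
eef_rot: [179.9, -0.1, -90.0]
contact_force: [0.7, -6.2, 5.3]
gripper_width: 0.0871
gripper_force: 3.6
time_s: 9.6
tcp_pos: [0.5818, 0.1977, 0.0841]
eef_rot: [179.9, -0.1, -90.0]
contact_force: [0.3, -7.8, 6.2]
gripper_width: 0.0879
gripper_force: 3.8
time_s: 10.1
tcp_pos: [0.5818, 0.2275, 0.0841]
eef_rot: [179.9, -0.1, -90.0]
contact_force: [-0.2, -7.3, 5.7]
gripper_width: 0.0874
gripper_force: 3.9
```

```bash
python3 -m creep '[[87.6,0,0.1,0,0,0,0],[87.6,0,0.1,0,0,0,0],[87.6,0,0.1,0,0,0,0],[87.6,0,0.1,0,0,0,0]]'
python3 -m creep '[[87.6,0,0.08,0,0,0,0],[87.6,0,0.08,0,0,0,0]]'
```

```text
time_s: 10.43
tcp_pos: [0.5818, 0.2374, 0.084]
eef_rot: [179.9, -0.1, -90.0]
contact_force: [0.1, -7.6, 6.5]
gripper_width: 0.0873
gripper_force: 3.9
time_s: 10.6
tcp_pos: [0.5818, 0.2414, 0.0841]
eef_rot: [179.9, -0.1, -90.0]
contact_force: [-0.4, -8.6, 5.7]
gripper_width: 0.0877
gripper_force: 3.9
```

```bash
python3 -m creep '[[87.6,0,0.06,0,0,0,0],[87.6,0,0.06,0,0,0,0]]'
```

```text
time_s: 10.77
tcp_pos: [0.5817, 0.2428, 0.0841]
eef_rot: [179.9, -0.3, -90.0]
contact_force: [3.2, -20.7, 7.8]
gripper_width: 0.0878
gripper_force: 10.3
```

```bash
python3 -m creep '[[87.6,0,0.04,0,0,0,0],[87.6,0,0,0,0,0,0]]'
```

```text
time_s: 10.93
tcp_pos: [0.5817, 0.2427, 0.084]
eef_rot: [179.9, -0.3, -90.0]
contact_force: [3.1, -17.9, 6.7]
gripper_width: 0.0875
gripper_force: 8.9
```

```bash
python3 -m creep '[[87.6,0,-0.2,0,0,0,0],[87.6,0,-0.5,0,0,0,0],[87.6,0,-1,0,0,0,0],[87.6,0,-1,0,0,0,0],[87.6,0,-1,0,0,0,0],[0,0,-1,0.7,0,0,0],[0,0,-1,0.7,0,0,0],[0,0,-1,0,0,0,0]]'
python3 -m creep '[[0,0.06,-1,0,0,0,0],[0,0.06,-1,0,0,0,0],[0,0.06,-1,0,0,0,0],[0,0.06,-1,0,0,0,0],[0,0.06,-1,0,0,0,0],[0,0.06,-1,0,0,0,0],[0,0.06,-1,0,0,0,0],[0,0.06,-1,0,0,0,0]]'
python3 -m creep '[[0,0.06,-1,0,0,0,0],[0,0.06,-1,0,0,0,0],[0,0.06,-1,0,0,0,0],[0,0.06,-1,0,0,0,0],[0,0.06,-1,0,0,0,0],[0,0,-1,0,0,0,0],[0,0,-1,0,0,0,0],[0,0,0,0,0,0,0]]'
python3 - <<'E'
from h import *
s=r.get_state();print(s["tcp_pos"],s["contact_force"],s["gripper_width"])
c=capture("top");cv2.imwrite("pics/t4.png",rectify(c,.14,.44,.72,.1,.42,2000))
for q in outline_of(c,"carton"):
    m=q["region"]
    if q["bbox"][1]<150:
        pts=cv2.approxPolyDP(max(cv2.findContours(m.astype(np.uint8),0,1)[0],key=len),3,True)[:,0]
        print(q["conf"],[np.round(px2z(c,*p,.14)[:2],3).tolist() for p in pts], cv2.minAreaRect(pts))
E
```

```text
time_s: 11.6
tcp_pos: [0.5837, 0.0786, 0.1218]
eef_rot: [-179.8, 0.1, -90.0]
contact_force: [1.5, 0.8, 0.3]
gripper_width: 0.073
gripper_force: 0.0
time_s: 12.27
tcp_pos: [0.5939, -0.1219, 0.1185]
eef_rot: [180.0, 0.0, -90.0]
contact_force: [0.3, -0.5, 0.4]
gripper_width: 0.0202
gripper_force: 0.0
time_s: 12.93
tcp_pos: [0.6011, -0.2993, 0.118]
eef_rot: [180.0, 0.0, -90.2]
contact_force: [0.1, 0.3, -0.0]
gripper_width: 0.0001
gripper_force: 0.0
[ 0.60111747 -0.29928657  0.11801797] [ 0.05337613  0.2774896  -0.02699139] 0.0001495620790797008
0.7 [[0.654, 0.255], [0.648, 0.372], [0.504, 0.365], [0.492, 0.241], [0.633, 0.24]] ((163.47781372070312, 154.39044189453125), (56.068782806396484, 45.89081954956055), 88.85424041748047)
0.6 [[0.461, -0.356], [0.449, -0.277], [0.449, -0.35]] ((383.25994873046875, 196.81997680664062), (3.6769556999206543, 28.284271240234375), 81.8698959350586)
0.57 [[0.777, 0.15], [0.745, 0.17], [0.715, 0.161], [0.7, 0.132], [0.715, 0.112], [0.736, 0.109], [0.765, 0.121]] ((222.39999389648438, 97.19999694824219), (22.360681533813477, 21.46625328063965), 26.56505012512207)
0.34 [[0.615, -0.444], [0.595, -0.395], [0.523, -0.392], [0.441, -0.412], [0.449, -0.434], [0.517, -0.434], [0.529, -0.449]] ((418.9752502441406, 169.75245666503906), (59.801734924316406, 20.099750518798828), 84.2894058227539)
```

View pics/t4.png

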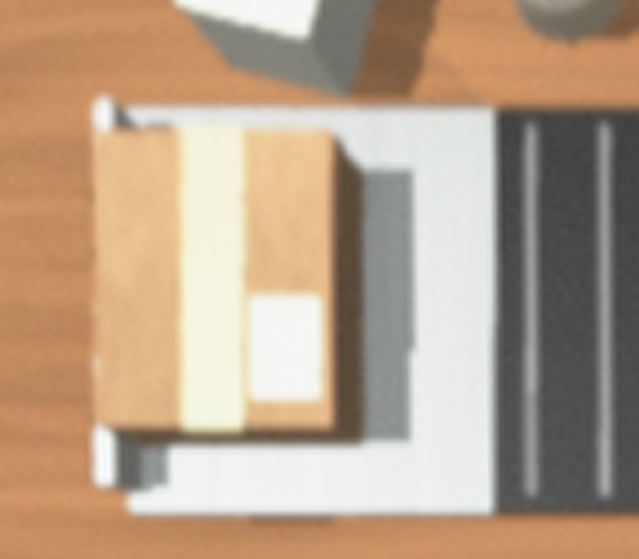

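The carton sits square and flush against the stop (y 0.253-0.372, centre x 0.580), fully on the steel. Next is the square key.

```bash
python3 -m creep '[[0,0.03,-0.92,0,0,0,0],[0,0,-0.92,-0.4,0,0,0],[0,0,0,-0.8,0,0,0],[0,0,0,-0.8,0,0,0],[0,0,0,0,0,0,0],[0,0,0,0,0,0,0]]'
```

```text
time_s: 13.53
tcp_pos: [0.6019, -0.3408, 0.0679]
eef_rot: [179.9, 0.0, -90.0]
contact_force: [0.3, 0.3, -0.0]
gripper_width: 0.0006
gripper_force: 0.0
```

```bash
python3 -m creep '[[0,0,0,-0.4,0,0,0],[0,0,0,-0.2,0,0,0],[0,0,0,-0.15,0,0,0],[0,0,0,0,0,0,0]]'
python3 -m creep '[[0,0,0,-0.13,0,0,0],[0,0,0,-0.06,0,0,0],[0,0,0,0,0,0,0],[0,0,0,0,0,0,0]]'
```

```text
time_s: 13.87
tcp_pos: [0.603, -0.3415, 0.05]
eef_rot: [-180.0, 0.0, -90.0]
contact_force: [0.3, 2.6, 2.7]
gripper_width: 0.0007
gripper_force: 1.2
time_s: 14.2
tcp_pos: [0.6032, -0.3418, 0.0459]
eef_rot: [-179.9, -0.0, -90.0]
contact_force: [0.7, 3.7, 4.5]
gripper_width: 0.0008
gripper_force: 2.2
```

```bash
python3 -m creep '[[0,0,0,-0.07,0,0,0],[0,0,0,0,0,0,0],[0,0,0,0,0,0,0]]'
```

```text
time_s: 14.45
tcp_pos: [0.6032, -0.3419, 0.0452]
eef_rot: [-179.9, -0.0, -90.0]
contact_force: [-1.8, 5.7, 11.7]
gripper_width: 0.0004
gripper_force: 5.9
```

```bash
python3 -m creep '[[0,0,0,0.4,0,0,0],[0,0,0,0.8,0,0,0],[0,0,0,0.8,0,0,0],[0,0,0.9,0,0,0,0],[0,0,0.9,0,0,0,0],[0,0,0.9,0,0,0,0],[0,0,0.9,0,0,0,0],[0,0,0,0,0,0,0]]'
python3 -m creep '[[0,0,0,-0.6,0,0,0],[0,0,0,-0.6,0,0,0],[0,0,0,0,0,0,0],[0,0,0,0,0,0,0]]'
```

```text
time_s: 15.12
tcp_pos: [0.6021, -0.2492, 0.0938]
eef_rot: [180.0, 0.0, -89.9]
contact_force: [-0.6, -0.3, 0.1]
gripper_width: 0.0003
gripper_force: 0.0
time_s: 15.45
tcp_pos: [0.6017, -0.2523, 0.0629]
eef_rot: [179.9, 0.0, -90.0]
contact_force: [-0.2, 0.5, 0.3]
gripper_width: 0.0003
gripper_force: 0.0
```

```bash
python3 -m creep '[[0,0,0,-0.3,0,0,0],[0,0,0,-0.2,0,0,0],[0,0,0,-0.15,0,0,0],[0,0,0,-0.08,0,0,0],[0,0,0,0,0,0,0]]'
python3 -m creep '[[0,0,0,-0.07,0,0,0],[0,0,0,0,0,0,0],[0,0,0,0,0,0,0]]'
```

```text
time_s: 15.87
tcp_pos: [0.6031, -0.2523, 0.0457]
eef_rot: [-180.0, -0.0, -90.0]
contact_force: [0.1, -1.1, 5.1]
gripper_width: 0.0003
gripper_force: 2.3
time_s: 16.12
tcp_pos: [0.6031, -0.2524, 0.0453]
eef_rot: [-179.9, -0.1, -90.0]
contact_force: [-1.9, -0.8, 10.5]
gripper_width: 0.0005
gripper_force: 5.2
```

Fully down. Lifting off, then a final check.

```bash
python3 -m creep '[[0,0,0,0.4,0,0,0],[0,0,0,0.8,0,0,0],[0,0,0,1,0,0,0],[0,0,0,1,0,0,0],[0,0,0,1,0,0,0],[0,0,0,1,0,0,0],[0,0,0,0,0,0,0],[0,0,0,0,0,0,0]]'
python3 - <<'E'
from h import *
c=capture("top");cv2.imwrite("pics/end.png",cv2.resize(c["frame"][:,:,::-1],(768,576)))
E
```

```text
time_s: 16.78
tcp_pos: [0.6032, -0.2518, 0.1756]
eef_rot: [-179.8, -0.0, -90.0]
contact_force: [0.7, 0.8, -1.2]
gripper_width: 0.0005
gripper_force: 0.0
```

View pics/end.png

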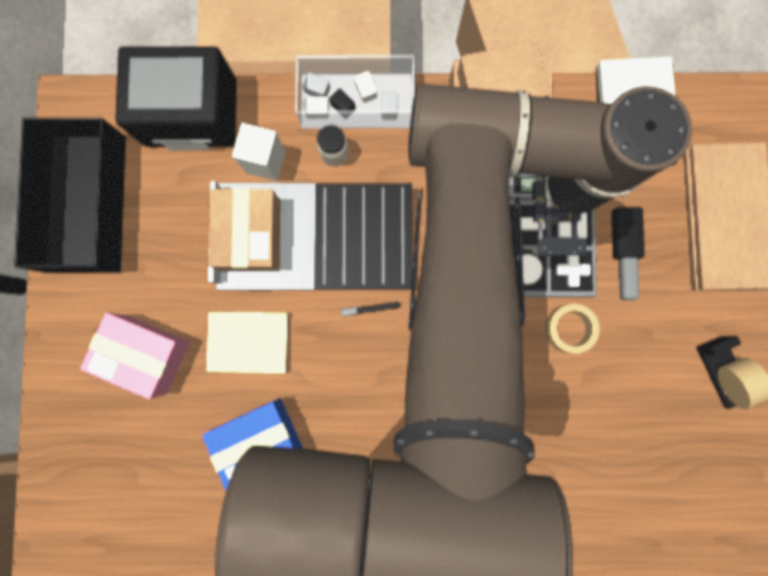

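The carton is still flush at the stop at (245,229), and everything visible is where it was. The right-hand blue box is hidden under the arm. The tool is clear of the keys, so I'm handing in.

```bash
python3 -c "
from plant import close_job
print(close_job())"
```

```text
the job is handed in; nothing more can be done
None
```

The job is handed in after about 17 s: round key pressed with the platform empty, carton pushed flush and centred against the end stop, then the square and bar keys each pressed fully down (10–12 N) and released; the cross key was never pressed, but no verdict came back.

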